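# Right the tipped utensil pot and put the utensils back in it

### The job

The square utensil pot has tipped over. First stand it upright on the wooden tray, in the middle of the empty place between the drinking glass and the spice jar, then put the peeler and the serving spoon back into it, handle down with their heads sticking up. Do not shift or knock over the glass or the jar, and leave the pot standing in its place.

Things in the scene. Friction and masses are not known exactly. Their poses are not given: they have to be found in the camera images.
- pot: open square pot of white ceramic with a thin grey line round it just below the mouth, 62 x 62 mm outside, 85 mm tall, walls 4 mm (54 mm square inside), floor 4 to 5 mm thick, 0.35 kg. Origin: centre of its underside; z runs from the underside to the open mouth. It starts lying flat on one side with the mouth pointing to the robot's right and partly towards the robot
- pot_mouth (a point): centre of the pot's open mouth, 85 mm from its origin along its z
- peeler: vegetable peeler, 170 mm long, lying flat. Origin: under its middle; x points along it from the handle to the blade, z up as it lies. Dark green handle from x = -85 to +20 mm, up to 24 mm wide and 17 mm high; thin steel blade 14 mm wide and 6 mm high from there to x = +85. 0.08 kg
- peeler_butt (a point): butt of the peeler's handle, at x = -83, z = 8.5 mm of the peeler
- spoon: serving spoon, 208 mm long, lying flat. Origin: on its underside, 108 mm from the butt; x points along it from the handle to the bowl, z up as it lies. Round wooden handle 20 mm thick from x = -100 to 0 mm, with a rounded butt to x = -108 mm, its axis at z = 10 mm, then a thin steel neck (6 mm) and a round steel bowl of 52 mm diameter and 14 mm height at the end. 0.08 kg
- spoon_butt (a point): butt of the spoon's handle, at x = -106, z = 10 mm of the spoon
- tray: low wooden tray, fixed, 330 x 120 mm, top 10 mm above the worktop, with 18 mm high lips across its two ends. Origin: centre of its underside; x along its length (roughly away from the robot)
- tray_gap (a point): on the tray's top, the middle of the empty place, 120 mm along the tray from the centre of each neighbour
- tumbler: clear drinking glass, 81 mm wide and 102 mm tall, standing near one end of the tray. Origin: centre of its underside, z up
- spice_jar: spice jar, 41 mm thick and 105 mm tall, standing near the other end of the tray. Origin: centre of its underside, z up

How it is judged (in metres and radians):
On the way, in this order (a step that is already met when the one before it is completed fails the run):
1. the pot stands upright on the tray in the middle of the gap (angle between pot's own z axis and vertical below 0.1 rad and horizontal distance between pot and tray_gap below 0.03 m and height (world z) of pot between 0.005 and 0.02 m), for 0.2 s.
2. one utensil stands handle down in the standing pot (all of step 1 and ((x of peeler_butt in the frame of pot between -0.03 and 0.03 m and y of peeler_butt in the frame of pot between -0.03 and 0.03 m and z of peeler_butt in the frame of pot between -0.005 and 0.04 m and angle between peeler's own x axis and vertical below 0.75 rad) or (x of spoon_butt in the frame of pot between -0.03 and 0.03 m and y of spoon_butt in the frame of pot between -0.03 and 0.03 m and z of spoon_butt in the frame of pot between -0.005 and 0.04 m and angle between spoon's own x axis and vertical below 0.75 rad))), for 0.2 s.
3. both utensils stand handle down in the standing pot (all of step 1 and x of peeler_butt in the frame of pot between -0.03 and 0.03 m and y of peeler_butt in the frame of pot between -0.03 and 0.03 m and z of peeler_butt in the frame of pot between -0.005 and 0.04 m and angle between each of peeler, spoon's own x axis and vertical below 0.75 rad and x of spoon_butt in the frame of pot between -0.03 and 0.03 m and y of spoon_butt in the frame of pot between -0.03 and 0.03 m and z of spoon_butt in the frame of pot between -0.005 and 0.04 m), for 0.2 s.
At the end, for the whole second after the job is handed in: Pot upright on the tray (0.1 rad), centre within 30 mm of the gap's middle; peeler and spoon in it, head up, within 0.75 rad of vertical, handle butt at most 40 mm above the pot's underside; all at rest; glass and jar upright (0.1 rad), less than 30 mm from where they were (all of step 3 and linear speed of each of pot, peeler, spoon below 0.02 m/s and angle between each of tumbler, spice_jar's own z axis and vertical below 0.1 rad); the robot touches nothing.
It fails at once if the glass is shifted by 30 mm or tipped (distance of tumbler from where it was at the start of the episode above 0.03 m or angle between tumbler's own z axis and vertical above 0.35 rad).
It fails at once if the spice jar is shifted by 30 mm or tipped (distance of spice_jar from where it was at the start of the episode above 0.03 m or angle between spice_jar's own z axis and vertical above 0.35 rad).
It also fails if it takes over 72 s, if anything falls off the work surface, if the arm or the gripper's body presses on something with over 40 N, if the wrist force passes 120 N, or if a joint passes its speed limit or range.

### The arm

A 6-joint arm with a two-finger parallel gripper is mounted at the origin on a cart in front of the work surface, level with it; the furniture and walls round the work are solid. World frame = base frame: x ahead of the robot, y to its left, z up, the work surface at z = 0. Lengths are in m, angles in degrees, forces in N, time in s.
With the tool pointing down it reaches from about 0.35 to 0.95 m from the base axis. Payload 17.4 kg.
Tool frame: the origin (TCP) lies at the very end of the fingers, on their centre line; the grasp point (between the pads) lies 19 mm behind it; z points along the fingers, y is the line along which they close (so a half turn about z gives the same grasp; the last joint's range is limited). The gripper opens to 93 mm and grips with 3 to 60 N. Pads are 15 mm wide; open, the fingers measure 128 mm over their backs; the gripper's body (75 mm by 188 mm) begins 65 mm behind the grasp point.
Start: joints at [-78.484, 6.646, 82.598, -0, 90.757, -2.166], TCP at [0.16, -0.656, 0.219] pointing down, gripper open.
Joint ranges: [-162.19, 162.19], [-47.58, 125.68], [4.15, 143.07], [-65.23, 245.23], [0.69, 171.88], [-170.13, 170.13]. Speed limits (degrees/s): [108.29, 108.29, 127.2, 180, 180, 180].

### API

Orientations are given as [roll, pitch, yaw] about the fixed x, y, z axes, in that order (R = Rz(yaw) Ry(pitch) Rx(roll)).
In Python, from cell import env, vision gives the robot as it stands.
- The arm moves only by the tool arm_command, never from a script. Its arguments are lists of equal length, an entry for each row: "jaw": the finger opening in m, from 0 to 0.093; "linear": the shift along the world's x, y, z in m, a list of three; "spin": the turn about the world's z in degrees. A call has 1 to 8 rows; each row is the pose to reach, as a shift and turn from the pose commanded when the call began; what a row does not reach only later rows make up. A row lasts 1/12 s, in which the tool goes at most 41.7 mm and 7.16 degrees, less where a joint would pass 70% of its speed; a pose out of reach is approached as far as the arm can. A call with a gripper value outside its range is refused whole. The fingers move at their own pace and stop on an object; "force" is the grip in N (left out, the last holds). Time passes only in rows, so rows that repeat a pose let the fingers close. It gives the time, the measured TCP pose, the force, the opening and the grip force at its end, in the units of the state.
- env.get_obs(): the state, without advancing time (a new reading comes with each control period).
- vision.get_image(name): name is "scene" or "top" or "wrist"; returns a dict with "frame" (420x560x3 uint8, blue, green, red), "depth" (420x560 float32, m along the optical axis (not along the pixel's ray), 0 where there is no reading), "fov_y" (degrees; the focal length in pixels is half the picture's height over the tangent of half this angle, whatever the lens; pixels are square), "cx", "cy" (the principal point, pixels), "distortion" ([k1, k2, p1, p2, k3] as OpenCV has them; the pictures are not rectified), "position" and "orientation" of the camera in the world. Camera axes: x right, y down, z forward; pixel columns grow to the right and rows downward; lengths in m; the calibration is good to about 2 mm. A picture is of the moment at which its call begins.
- env.sign_off(): hands the job in; it is judged then, once.
The state is a dict: "clock": time; "qpos": joint angles; "joint_vel": joint speeds; "joint_torque": joint torques, N m; "eef_pos": TCP position; "ee_rot": TCP orientation; "contact_force": force on the tool from outside, world axes, zero at the start; "ft_torque": the same for the moment, N m; "opening": opening from 0.0 (shut) to 1.0 (fully open); "grasp_force": force on a finger pad.
Only numpy, scipy, OpenCV 4.12 (cv2) and the standard library are available. Lean on these libraries where they do the work, as an engineer would, in place of code of your own. Each camera call takes 0.05 s, during which the arm holds its last target. There are 200 camera calls.

## Working session

There is one attempt and no reset: what is moved stays moved. The work goes in short steps, Python scripts to look and compute and a tool call to move; the robot and the scene stay as the last step left them, time stands still between calls to the robot, and variables do not carry over. Pictures are saved under pics/ and viewed, at most 10 in all, crops included, and the job is handed in when it is done.

Besides the shell and the picture viewer there is one more tool, called after "Call:" in YAML: its name, and indented under it one key for each argument. arm_command: Moves the arm, as the interface text tells. Its arguments: {"type":"object","properties":{"jaw":{"type":"array"},"linear":{"type":"array"},"spin":{"type":"array"},"force":{"type":"number"}},"required":["jaw","linear","spin"]}

```bash
mkdir -p pics; ls; cat > h.py <<'E'
import numpy as np, cv2
from cell import env, vision
def rot(o):
    from scipy.spatial.transform import Rotation as R
    o=np.asarray(o,float)
    return o if o.shape==(3,3) else R.from_euler('xyz',o,degrees=True).as_matrix()
def cam(n):
    d=vision.get_image(n); f=d["frame"].shape[0]/2/np.tan(np.radians(d["fov_y"])/2)
    d["K"]=np.array([[f,0,d["cx"]],[0,f,d["cy"]],[0,0,1]]); d["R"]=rot(d["orientation"]); d["D"]=np.array(d["distortion"],float); d["p"]=np.array(d["position"]); return d
def rays(d,px):
    u=cv2.undistortPoints(np.asarray(px,float).reshape(-1,1,2),d["K"],d["D"]).reshape(-1,2)
    return np.c_[u,np.ones(len(u))]@d["R"].T
def plane(d,px,z):
    r=rays(d,px); return d["p"]+r*((z-d["p"][2])/r[:,2])[:,None]
def cloud(d):
    h,w=d["depth"].shape; v,u=np.mgrid[:h,:w]
    r=rays(d,np.c_[u.ravel(),v.ravel()])
    return (d["p"]+r*d["depth"].reshape(-1,1)).reshape(h,w,3)
E
python3 - <<'E'
from h import *
for n in ("scene","top"):
    d=cam(n); cv2.imwrite(f"pics/{n}0.png",d["frame"]); print(n,d["p"],d["orientation"],d["distortion"],d["fov_y"],(d["depth"]>0).mean())
print(env.get_obs())
E
```

```text
pics
scene [ 0.30950037 -0.59846471  0.80055085] [-140.14988654    0.17905649  -22.62797235] [-0.13017332  0.          0.          0.          0.        ] 48.12334991864804 0.9821726190476191
top [ 0.37437232 -0.0259878   0.98687872] [-1.69127986e+02  4.66070064e-02 -9.06743453e+01] [-0.10320837  0.          0.          0.          0.        ] 49.83329953369386 0.996016156462585
{'clock': 0.1, 'qpos': array([-7.84852488e+01,  6.67138711e+00,  8.26307007e+01, -3.12197572e-04,
        9.07572928e+01, -2.16573725e+00]), 'joint_vel': array([-0.05265259, -0.16850959, -0.06911851, -0.10822919, -0.09009174,
        0.07867653]), 'joint_torque': array([ 1.82726297e-03, -7.22890663e+01, -6.23866081e+01,  7.81290885e-02,
        2.27390468e-02, -8.24669246e-05]), 'eef_pos': array([ 0.15959658, -0.6556755 ,  0.21799208]), 'ee_rot': array([-1.79940650e+02, -1.93205662e-03,  1.36804834e+01]), 'contact_force': array([ 3.45989832e-04, -7.58853392e-01, -9.40245161e-01]), 'ft_torque': array([-0.0052875 ,  0.00396744,  0.00798734]), 'grasp_force': 0.0, 'opening': 0.9983550763966114}
```

View pics/scene0.png

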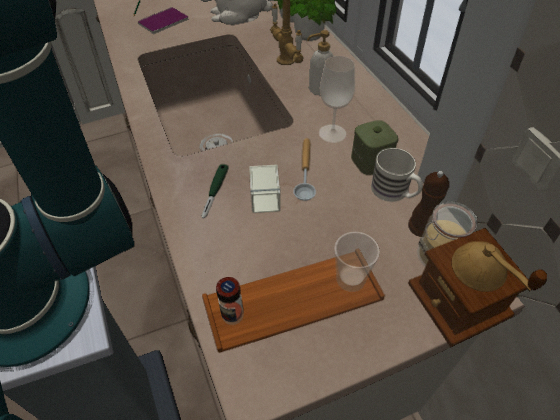

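View pics/top0.png

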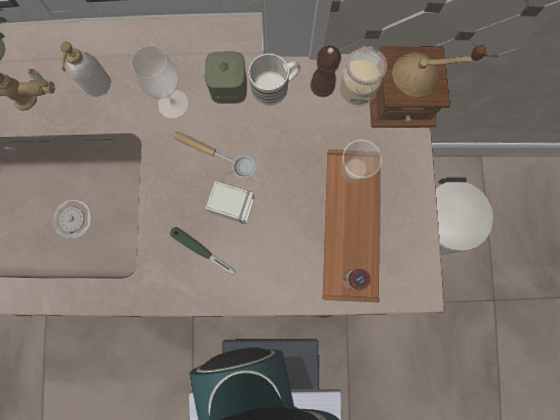

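```bash
python3 - <<'E'
from h import *
d=cam("top"); C=cloud(d); Z=C[...,2]; hsv=cv2.cvtColor(d["frame"],cv2.COLOR_BGR2HSV)
def roi(m,x0,y0,x1,y1):
    o=np.zeros_like(m); o[y0:y1,x0:x1]=m[y0:y1,x0:x1]; return o
def pts(m): v,u=np.nonzero(m); return np.c_[u,v].astype(float)
print("bench z",np.median(Z[180:280,270:310]))
def rect(P):
    r=cv2.minAreaRect(P[:,:2].astype(np.float32)*1000); return np.round(r[0]),np.round(r[1]),cv2.boxPoints(r).round()
m=roi((Z>.052)&(Z<.072),195,170,265,235); print("pot",m.sum(),np.median(Z[m])); 
P=plane(d,pts(m),.062); print(rect(P))
W=roi((hsv[...,1]<40)&(hsv[...,2]>170),195,170,265,235); print("pot white all px",pts(W).min(0),pts(W).max(0))
# grey line: 
for n,box,z in (("peeler",(160,215,245,285),.008),("spoon",(160,120,262,185),.01)):
    m=roi((Z>.004)&(Z<.04),*box); k,l,s,c=cv2.connectedComponentsWithStats(m.astype(np.uint8)); 
    i=1+np.argmax(s[1:,4]); m=l==i
    P=plane(d,pts(m),z); print(n,m.sum(),rect(P),np.percentile(Z[m],[50,95]))
g=roi((hsv[...,0]>65)&(hsv[...,0]<100)&(hsv[...,1]>100)&(hsv[...,2]<110),160,215,245,285); print("handle",g.sum(),rect(plane(d,pts(g),.014)))
w=roi((hsv[...,0]>8)&(hsv[...,0]<25)&(hsv[...,1]>110),160,120,230,170); print("wood",w.sum(),rect(plane(d,pts(w),.012)))
t=roi((hsv[...,0]>3)&(hsv[...,0]<20)&(hsv[...,1]>125),315,140,390,310); print("tray",t.sum(),rect(plane(d,pts(t),.012)))
j=roi((Z>.08)&(Z<.13),330,255,385,300); print("jar",j.sum(),np.median(Z[j]),rect(plane(d,pts(j),.105)))
j=roi((Z>.06)&(Z<.12),335,130,390,190); print("glass",j.sum(),rect(C[j]))
v=cv2.resize(d["frame"][120:290,160:270],None,fx=5,fy=3.5*5/3.5,interpolation=cv2.INTER_CUBIC)[:, :]
v=cv2.resize(d["frame"][170:235,195:265],None,fx=8,fy=8,interpolation=cv2.INTER_CUBIC); cv2.imwrite("pics/pot1.png",v)
E
```

```text
bench z 0.001370475275926042
pot 1214 0.06345455901170866
(array([548.,  70.]), array([86., 63.]), array([[504.,  39.],
       [564.,  19.],
       [591., 101.],
       [531., 121.]], dtype=float32))
pot white all px [205. 170.] [252. 221.]
peeler 670 (array([446., 134.]), array([171.,  27.]), array([[385.,  72.],
       [407.,  57.],
       [508., 195.],
       [486., 211.]], dtype=float32)) [0.01336884 0.01819464]
spoon 811 (array([670., 112.]), array([205.,  53.]), array([[598.,  34.],
       [645.,   9.],
       [742., 191.],
       [695., 215.]], dtype=float32)) [0.01474052 0.02184884]Traceback (most recent call last):
  File "<stdin>", line 17, in <module>
  File "h.py", line 14, in plane
    r=rays(d,px); return d["p"]+r*((z-d["p"][2])/r[:,2])[:,None]
  File "h.py", line 11, in rays
    u=cv2.undistortPoints(np.asarray(px,float).reshape(-1,1,2),d["K"],d["D"]).reshape(-1,2)
      ~~~~~~~~~~~~~~~~~~~^^^^^^^^^^^^^^^^^^^^^^^^^^^^^^^^^^^^^^^^^^^^^^^^^^^^
cv2.error: OpenCV(4.12.0) /io/opencv/modules/calib3d/src/undistort.dispatch.cpp:347: error: (-215:Assertion failed) CV_IS_MAT(_src) && CV_IS_MAT(_dst) && (_src->rows == 1 || _src->cols == 1) && (_dst->rows == 1 || _dst->cols == 1) && _src->cols + _src->rows - 1 == _dst->rows + _dst->cols - 1 && (CV_MAT_TYPE(_src->type) == CV_32FC2 || CV_MAT_TYPE(_src->type) == CV_64FC2) && (CV_MAT_TYPE(_dst->type) == CV_32FC2 || CV_MAT_TYPE(_dst->type) == CV_64FC2) in function 'cvUndistortPointsInternal'
```

```bash
python3 - <<'E'
from h import *
d=cam("top"); C=cloud(d); Z=C[...,2]; hsv=cv2.cvtColor(d["frame"],cv2.COLOR_BGR2HSV)
print(hsv[238,182],hsv[140,185],hsv[225,352])
def roi(m,x0,y0,x1,y1):
    o=np.zeros_like(m); o[y0:y1,x0:x1]=m[y0:y1,x0:x1]; return o
def pts(m): v,u=np.nonzero(m); return np.c_[u,v].astype(float)
def rect(P):
    if len(P)<5: return None
    r=cv2.minAreaRect(P[:,:2].astype(np.float32)*1000); return np.round(r[0]),np.round(r[1]),cv2.boxPoints(r).round().tolist()
def go(n,m,z):
    k,l,s,c=cv2.connectedComponentsWithStats(m.astype(np.uint8)); 
    if k<2: print(n,"none");return
    m=l==1+np.argmax(s[1:,4]); print(n,m.sum(),np.median(Z[m]).round(3),rect(plane(d,pts(m),z)))
go("handle",roi((hsv[...,2]<90)&(hsv[...,1]>60)&(hsv[...,0]>50),160,215,245,285),.012)
go("wood",roi((hsv[...,0]>8)&(hsv[...,0]<25)&(hsv[...,1]>110),160,120,230,170),.012)
go("tray",roi((hsv[...,0]<20)&(hsv[...,1]>110),315,140,390,310),.012)
go("trayZ",roi((Z>.006)&(Z<.04),315,140,390,310),.012)
go("jar",roi((Z>.09)&(Z<.13),330,250,390,305),.105)
go("glass",roi((Z>.06)&(Z<.12),335,130,390,190),.102)
s=cam("scene"); C=cloud(s); Z=C[...,2]
m=roi((Z>.07)&(Z<.12),325,225,385,295); print("glass scene",m.sum(),rect(C[m]))
m=roi((Z>.095)&(Z<.12),205,260,250,330); print("jar scene",m.sum(),rect(C[m]),rect(plane(s,pts(m),.105)))
E
```

```text
[57 33 85] [ 17  85 162] [ 13 133 134]
handle none
wood none
tray 6531 0.012 (array([ 503., -193.]), array([118., 329.]), [[335.0, -242.0], [663.0, -262.0], [670.0, -144.0], [342.0, -124.0]])
trayZ 6699 0.012 (array([ 503., -192.]), array([122., 333.]), [[334.0, -245.0], [666.0, -262.0], [673.0, -140.0], [340.0, -123.0]])
jar 349 0.116 (array([ 382., -187.]), array([39., 38.]), [[362.0, -205.0], [400.0, -207.0], [402.0, -168.0], [363.0, -166.0]])
glass 764 0.098 (array([ 622., -203.]), array([80., 87.]), [[576.0, -241.0], [663.0, -245.0], [667.0, -165.0], [580.0, -161.0]])
glass scene 1229 (array([ 621., -203.]), array([81., 81.]), [[566.0, -221.0], [638.0, -257.0], [675.0, -186.0], [603.0, -149.0]])
jar scene 520 (array([ 382., -189.]), array([40., 40.]), [[357.0, -201.0], [395.0, -214.0], [408.0, -177.0], [370.0, -163.0]]) (array([ 382., -188.]), array([50., 41.]), [[355.0, -204.0], [393.0, -218.0], [410.0, -172.0], [371.0, -158.0]])
```

Call:
arm_command:
  jaw: [0.08, 0.08, 0.08, 0.08, 0.08, 0.08, 0.08, 0.08]
  linear:
    - [0.02, 0.036, 0]
    - [0.039, 0.073, 0]
    - [0.059, 0.109, 0]
    - [0.078, 0.146, 0]
    - [0.098, 0.182, 0]
    - [0.118, 0.218, 0]
    - [0.137, 0.255, 0]
    - [0.157, 0.29, 0]
  spin: [7, 14, 21, 28, 35, 42, 49, 56]
  force: 10

```text
clock: 0.92
eef_pos: [0.317, -0.3639, 0.2187]
ee_rot: [180.0, 0.0, 70.0]
contact_force: [0.7, -0.1, 0.7]
opening: 0.86
grasp_force: 0.0
```

Call:
arm_command:
  jaw: [0.08, 0.08, 0.08, 0.08, 0.08, 0.08, 0.08, 0.08]
  linear:
    - [0.019, 0.036, 0]
    - [0.039, 0.072, 0]
    - [0.059, 0.108, 0]
    - [0.078, 0.144, 0]
    - [0.098, 0.18, 0]
    - [0.118, 0.216, 0]
    - [0.137, 0.252, 0]
    - [0.156, 0.287, 0]
  spin: [1.8, 1.8, 1.8, 1.8, 1.8, 1.8, 1.8, 1.8]

```text
clock: 1.58
eef_pos: [0.4731, -0.0767, 0.2189]
ee_rot: [180.0, -0.0, 71.5]
contact_force: [0.5, -1.2, 0.6]
opening: 0.858
grasp_force: 0.0
```

Call:
arm_command:
  jaw: [0.08, 0.08, 0.08, 0.08, 0.08, 0.08, 0.08, 0.08]
  linear:
    - [0.019, 0.036, 0]
    - [0.039, 0.072, 0]
    - [0.059, 0.108, 0]
    - [0.066, 0.121, -0.03]
    - [0.066, 0.121, -0.06]
    - [0.066, 0.121, -0.08]
    - [0.066, 0.121, -0.1]
    - [0.066, 0.121, -0.1]
  spin: [0, 0, 0, 0, 0, 0, 0, 0]

```text
clock: 2.25
eef_pos: [0.537, 0.0423, 0.1145]
ee_rot: [-179.7, 0.1, 71.5]
contact_force: [-0.3, 0.6, -1.0]
opening: 0.86
grasp_force: 0.0
```

Call:
arm_command:
  jaw: [0.08, 0.08, 0.08, 0.08, 0.08, 0.055, 0.055, 0.055]
  linear:
    - [0.001, 0.001, -0.03]
    - [0.001, 0.001, -0.06]
    - [0.001, 0.001, -0.085]
    - [0.001, 0.001, -0.105]
    - [0.001, 0.001, -0.105]
    - [0.001, 0.001, -0.105]
    - [0.001, 0.001, -0.105]
    - [0.001, 0.001, -0.105]
  spin: [0, 0, 0, 0, 0, 0, 0, 0]

```text
clock: 2.92
eef_pos: [0.5407, 0.0431, 0.0158]
ee_rot: [179.9, -0.1, 71.5]
contact_force: [-1.6, 0.2, 1.7]
opening: 0.689
grasp_force: 1.0
```

Call:
arm_command:
  jaw: [0.055, 0.055, 0.055, 0.055, 0.055, 0.055, 0.055, 0.055]
  linear:
    - [0, 0, 0]
    - [0, 0, 0]
    - [0.0013, 0.004, 0.007]
    - [0.0028, 0.0085, 0.0137]
    - [0.0045, 0.0138, 0.0198]
    - [0.0064, 0.0195, 0.0253]
    - [0.0085, 0.0257, 0.0301]
    - [0.0106, 0.0324, 0.0342]
  spin: [0, 0, 0, 0, 0, 0, 0, 0]

```text
clock: 3.58
eef_pos: [0.5506, 0.0763, 0.0486]
ee_rot: [180.0, -0.0, 71.5]
contact_force: [0.2, 0.2, -2.4]
opening: 0.668
grasp_force: 10.0
```

```bash
python3 - <<'E'
from h import *
o=env.get_obs(); print(o["eef_pos"],o["opening"],o["grasp_force"],o["contact_force"])
d=cam("scene"); t=cam("top")
a=cv2.resize(d["frame"][110:260,180:380],None,fx=2,fy=2); b=cv2.resize(t["frame"][120:270,160:360],None,fx=2,fy=2)
cv2.imwrite("pics/arc1.png",np.hstack([a,b]))
E
```

```text
[0.55059    0.07632163 0.04860022] 0.6678147129171389 9.969264417886734 [ 0.21112612  0.17234652 -2.43335963]
```

View pics/arc1.png

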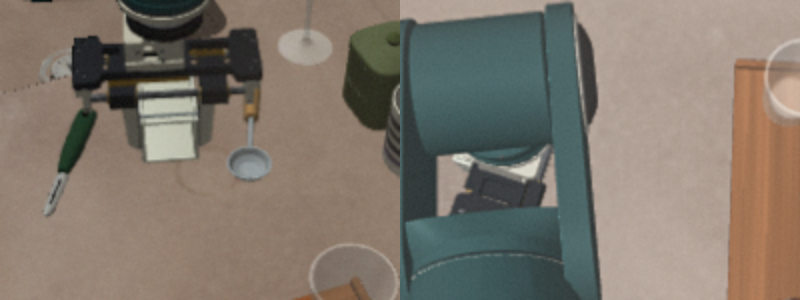

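```bash
python3 - <<'E'
from h import *
d=cam("scene"); C=cloud(d); hsv=cv2.cvtColor(d["frame"],cv2.COLOR_BGR2HSV)
b=np.array([.561,.111]); u=np.array([-.312,-.95]); l=np.array([.95,-.312])
for v in range(146,196,3):
    r=C[v,266]; q=r[:2]-b; print(v,d["frame"][v,266],"s %.0f l %.0f z %.0f"%(1e3*q@u,1e3*q@l,1e3*r[2]))
cv2.imwrite("pics/arc1b.png",cv2.resize(d["frame"][140:205,220:310],None,fx=8,fy=8,interpolation=cv2.INTER_CUBIC))
E
```

```text
146 [26 28 28] s 58 l 7 z 169
149 [27 58 75] s 57 l 6 z 160
152 [177 196 192] s -5 l 8 z 95
155 [93 98 94] s 65 l 6 z 151
158 [83 90 90] s 67 l 5 z 145
161 [180 195 194] s 25 l 7 z 96
164 [175 194 192] s 34 l 6 z 95
167 [106 109 101] s 41 l 6 z 94
170 [135 149 147] s 53 l 5 z 97
173 [178 194 193] s 1 l 6 z 35
176 [180 196 194] s 12 l 6 z 37
179 [178 197 194] s 22 l 5 z 38
182 [178 195 193] s 29 l 5 z 35
185 [180 196 196] s 39 l 4 z 36
188 [183 199 198] s 50 l 4 z 37
191 [106 119 135] s 26 l 4 z 2
194 [108 125 143] s 34 l 4 z -0
```

View pics/arc1b.png

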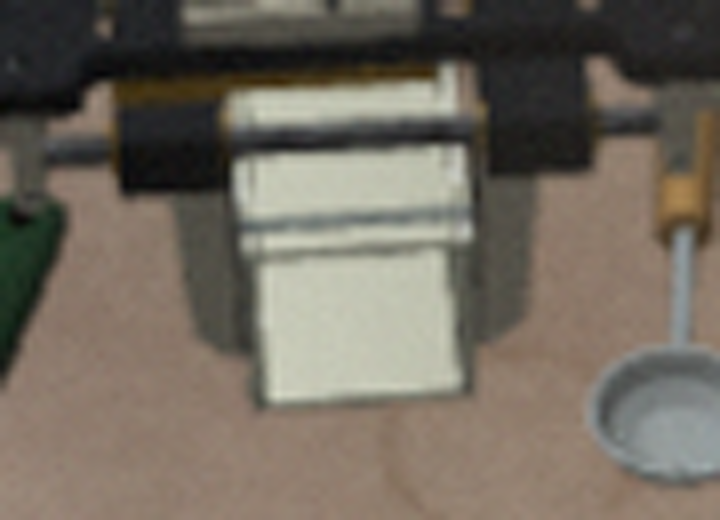

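Call:
arm_command:
  jaw: [0.055, 0.055, 0.055]
  linear:
    - [0, 0, 0]
    - [0, 0, 0]
    - [0, 0, 0]
  spin: [0, 0, 0]
  force: 6

```text
clock: 3.98
eef_pos: [0.55, 0.0753, 0.0475]
ee_rot: [-180.0, 0.0, 71.5]
contact_force: [-0.4, 0.3, -3.0]
opening: 0.664
grasp_force: 6.0
```

```bash
cat > potchk.py <<'E'
from h import *
o=env.get_obs(); e=o["eef_pos"]; print(o["clock"],e,o["opening"],o["grasp_force"],o["contact_force"])
d=cam("scene"); C=cloud(d); hsv=cv2.cvtColor(d["frame"],cv2.COLOR_BGR2HSV)
u=np.array([-.312,-.95]); l=np.array([.95,-.312])
q=C[...,:2]-e[:2]; S=q@u*1e3; L=q@l*1e3; Z=C[...,2]*1e3-1e3*e[2]-19
w=(hsv[...,1]<45)&(hsv[...,2]>150)&(abs(L)<29)&(abs(S)<110)&(abs(Z)<110)
w=cv2.erode(w.astype(np.uint8),np.ones((2,2)))>0
# along central columns, profile relative to the grasp point
c=w&(abs(L)<4)
for v in np.unique(np.nonzero(c)[0])[::2]: print(v,int(S[v][c[v]].mean()),int(Z[v][c[v]].mean()),end=" | ")
print()
E
python3 potchk.py
```

```text
3.9833 [0.55001851 0.07532572 0.0474679 ] 0.6642199450717012 5.999937057495117 [-0.36804699  0.30927865 -3.03489375]
153 -62 6 | 155 -35 25 | 162 -20 18 | 164 -10 22 | 166 -1 25 | 176 -42 -47 | 178 -32 -44 | 180 -24 -42 | 182 -17 -40 | 184 -7 -37 | 186 0 -35 | 188 9 -31 | 190 17 -29 | 192 24 -28 |
```

Call:
arm_command:
  jaw: [0.055, 0.055, 0.055, 0.055]
  linear:
    - [0, 0, 0]
    - [0, 0, 0.003]
    - [0, 0, 0.008]
    - [0, 0, 0.012]
  spin: [0, 0, 0, 0]
  force: 5

```text
clock: 4.37
eef_pos: [0.5503, 0.0755, 0.0605]
ee_rot: [180.0, -0.0, 71.5]
contact_force: [-0.5, 0.1, -3.1]
opening: 0.667
grasp_force: 5.0
```

```bash
python3 potchk.py
```

```text
4.3667 [0.55033092 0.07546035 0.06046884] 0.6672816338787159 4.999893978238106 [-0.51585165  0.0858475  -3.1011126 ]
159 -42 -6 | 161 -12 16 | 185 -4 -50 | 187 16 -34 | 189 35 -20 |
```

Call:
arm_command:
  jaw: [0.055, 0.055, 0.055, 0.055, 0.055, 0.055]
  linear:
    - [0, 0, 0.002]
    - [0, 0, 0.005]
    - [0, 0, 0.008]
    - [0, 0, 0.01]
    - [0, 0, 0.01]
    - [0, 0, 0.01]
  spin: [0, 0, 0, 0, 0, 0]

```text
clock: 4.92
eef_pos: [0.5503, 0.0756, 0.0699]
ee_rot: [180.0, -0.0, 71.5]
contact_force: [-0.3, 0.5, -3.7]
opening: 0.668
grasp_force: 5.0
```

```bash
python3 potchk.py
```

```text
4.9167 [0.55028967 0.07559092 0.06991796] 0.6677922981210126 4.999818429350853 [-0.31455659  0.48035238 -3.68499968]
156 -41 -5 | 158 -5 22 | 182 -6 -51 | 184 16 -34 | 186 36 -19 |
```

Call:
arm_command:
  jaw: [0.055, 0.055, 0.055, 0.055, 0.055, 0.055]
  linear:
    - [0, 0, 0]
    - [0, 0, 0]
    - [0, 0, 0]
    - [0, 0, 0]
    - [0, 0, 0]
    - [0, 0, 0]
  spin: [0, 0, 0, 0, 0, 0]
  force: 3.2

```text
clock: 5.47
eef_pos: [0.5503, 0.0756, 0.0698]
ee_rot: [-180.0, -0.0, 71.5]
contact_force: [-0.7, 0.2, -2.5]
opening: 0.669
grasp_force: 3.2
```

```bash
python3 potchk.py
```

```text
5.4667 [0.55025459 0.07556046 0.06982737] 0.6687567109353068 3.1999610736966133 [-0.72532285  0.23900709 -2.48000096]
173 -37 -54 | 175 -34 -58 | 177 -30 -60 | 179 -25 -62 | 182 -19 -65 | 185 -14 -70 |
```

Call:
arm_command:
  jaw: [0.055, 0.055, 0.055, 0.055, 0.055, 0.055, 0.055, 0.055]
  linear:
    - [0, 0, -0.008]
    - [0, 0, -0.015]
    - [0.0016, 0.005, -0.015]
    - [0.003, 0.0095, -0.015]
    - [0.0047, 0.0142, -0.015]
    - [0.0062, 0.019, -0.015]
    - [0.0078, 0.0237, -0.015]
    - [0.0094, 0.0285, -0.016]
  spin: [0, 0, 0, 0, 0, 0, 0, 0]

```text
clock: 6.18
eef_pos: [0.5598, 0.1047, 0.0539]
ee_rot: [180.0, -0.0, 71.5]
contact_force: [-0.5, -0.1, -3.5]
opening: 0.669
grasp_force: 3.2
```

```bash
python3 potchk.py
```

```text
6.1833 [0.5598434  0.10471532 0.05394039] 0.6686648837653404 3.1971563771367073 [-0.45501578 -0.08097888 -3.45923829]
167 -35 -48 | 169 -31 -50 | 171 -26 -52 | 173 -22 -54 | 175 42 4 |
```

Call:
arm_command:
  jaw: [0.055, 0.055, 0.055, 0.055, 0.055, 0.055, 0.055]
  linear:
    - [0.0015, 0.0048, -0.002]
    - [0.003, 0.0095, -0.004]
    - [0.0047, 0.0142, -0.006]
    - [0.0062, 0.019, -0.008]
    - [0.0078, 0.0237, -0.01]
    - [0.0078, 0.0237, -0.012]
    - [0.0078, 0.0237, -0.012]
  spin: [0, 0, 0, 0, 0, 0, 0]

```text
clock: 6.82
eef_pos: [0.5676, 0.1281, 0.0415]
ee_rot: [180.0, -0.0, 71.5]
contact_force: [0.4, 0.1, -1.7]
opening: 0.665
grasp_force: 3.2
```

```bash
python3 potchk.py
```

```text
6.8167 [0.56757871 0.1280824  0.04148455] 0.6653446068717838 3.1998587027192116 [ 0.37710179  0.06701512 -1.67733141]
```

Call:
arm_command:
  jaw: [0.072, 0.08, 0.08, 0.08, 0.08, 0.08, 0.08]
  linear:
    - [0, 0, 0]
    - [0, 0, 0]
    - [0, 0, 0]
    - [0, 0, 0]
    - [0, 0, 0.03]
    - [0, 0, 0.065]
    - [0, 0, 0.1]
  spin: [0, 0, 0, 0, 0, 0, 0]

```text
clock: 7.45
eef_pos: [0.5669, 0.1275, 0.1426]
ee_rot: [-179.9, 0.0, 71.5]
contact_force: [-0.0, -0.8, -0.3]
opening: 0.861
grasp_force: 0.0
```

```bash
python3 - <<'E'
from h import *
d=cam("scene"); C=cloud(d)
hsv=cv2.cvtColor(d["frame"],cv2.COLOR_BGR2HSV)
q=C[...,:2]-[.57,.135]
near=(np.hypot(*np.moveaxis(q,2,0))<.07)&(C[...,2]>.004)&(C[...,2]<.098)
print(np.percentile(C[near][:,2],[5,50,95,99]))
r=near&(C[...,2]>.078); 
P=C[r][:,:2].astype(np.float32)*1000; R=cv2.minAreaRect(P); print(len(P),R,cv2.boxPoints(R).round())
cv2.imwrite("pics/up.png",cv2.resize(d["frame"][100:220,180:340],None,fx=5,fy=5))
E
```

```text
[0.01036553 0.05563442 0.08454535 0.0861268 ]
237 ((566.971435546875, 123.22856903076172), (66.31538391113281, 62.36225891113281), 71.79901123046875) [[527. 101.]
 [586.  82.]
 [607. 145.]
 [548. 164.]]
```

View pics/up.png

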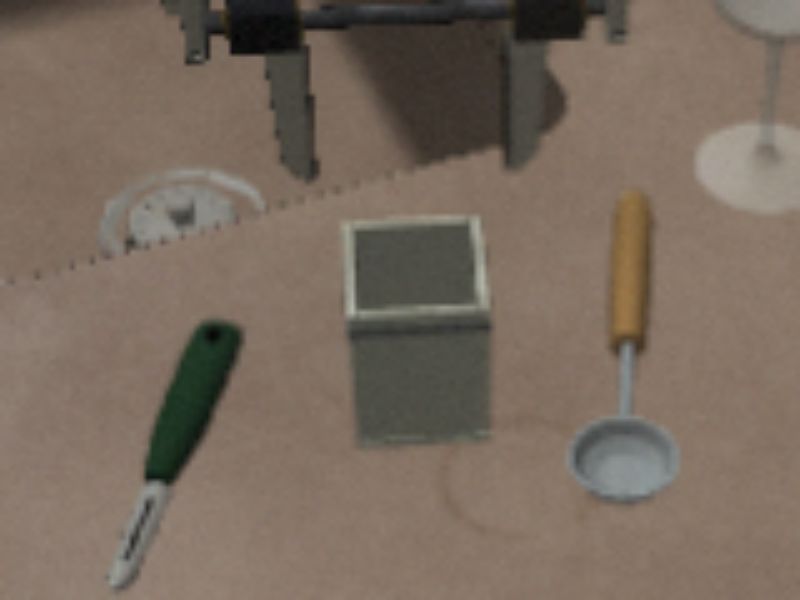

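Call:
arm_command:
  jaw: [0.08, 0.08, 0.08, 0.08, 0.05, 0.05, 0.05, 0.05]
  linear:
    - [0, -0.003, -0.03]
    - [0, -0.003, -0.06]
    - [0, -0.003, -0.085]
    - [0, -0.003, -0.094]
    - [0, -0.003, -0.094]
    - [0, -0.003, -0.094]
    - [0, -0.003, -0.094]
    - [0, -0.003, -0.094]
  spin: [0, 0, 0, 0, 0, 0, 0, 0]
  force: 25

```text
clock: 8.17
eef_pos: [0.5683, 0.1249, 0.0497]
ee_rot: [179.9, -0.1, 71.5]
contact_force: [-1.1, -0.3, 5.4]
opening: 0.667
grasp_force: 25.0
```

Call:
arm_command:
  jaw: [0.05, 0.05, 0.05, 0.05, 0.05, 0.05, 0.05, 0.05]
  linear:
    - [0, 0, 0]
    - [0, 0, 0.01]
    - [0, 0, 0.03]
    - [0, 0, 0.055]
    - [0, 0, 0.08]
    - [0, 0, 0.11]
    - [0, 0, 0.14]
    - [0, 0, 0.14]
  spin: [0, 0, 0, 0, 0, 0, 0, 0]

```text
clock: 8.83
eef_pos: [0.5691, 0.125, 0.1954]
ee_rot: [179.6, -0.2, 71.5]
contact_force: [1.5, 0.3, -1.7]
opening: 0.666
grasp_force: 25.0
```

Call:
arm_command:
  jaw: [0.05, 0.05, 0.05, 0.05, 0.05, 0.05, 0.05, 0.05]
  linear:
    - [-0.003, -0.015, 0]
    - [-0.009, -0.042, 0]
    - [-0.015, -0.072, 0]
    - [-0.0215, -0.102, 0]
    - [-0.028, -0.132, 0]
    - [-0.034, -0.162, 0]
    - [-0.04, -0.192, 0]
    - [-0.047, -0.222, 0]
  spin: [-3, -9, -16, -23, -30, -37, -44, -51]

```text
clock: 9.5
eef_pos: [0.5198, -0.0986, 0.1881]
ee_rot: [180.0, -0.0, 20.1]
contact_force: [0.7, 0.3, -3.8]
opening: 0.668
grasp_force: 25.0
```

Call:
arm_command:
  jaw: [0.05, 0.05, 0.05, 0.05, 0.05, 0.05, 0.05, 0.05]
  linear:
    - [-0.006, -0.028, 0]
    - [-0.012, -0.055, 0]
    - [-0.017, -0.08, 0]
    - [-0.02, -0.096, 0]
    - [-0.02, -0.098, 0]
    - [-0.02, -0.098, 0]
    - [-0.02, -0.098, -0.03]
    - [-0.02, -0.098, -0.06]
  spin: [-7, -14, -20, -24, -24, -24, -24, -24]

```text
clock: 10.17
eef_pos: [0.5014, -0.1947, 0.1288]
ee_rot: [179.9, -0.2, -3.4]
contact_force: [0.4, 0.9, -4.3]
opening: 0.669
grasp_force: 25.0
```

```bash
python3 - <<'E'
from h import *
o=env.get_obs(); print(o["eef_pos"],o["ee_rot"],o["clock"])
for n in ("top","scene"):
    d=cam(n); C=cloud(d); Z=C[...,2]
    for nm,p in (("glass",(.621,-.203)),("jar",(.382,-.188))):
        m=(np.hypot(C[...,0]-p[0],C[...,1]-p[1])<.06)&(Z>.08)&(Z<.125); 
        if m.sum()>50: print(n,nm,m.sum(),cv2.minAreaRect(C[m][:,:2].astype(np.float32)*1000))
cv2.imwrite("pics/pre.png",np.hstack([cv2.resize(cv2.imread("pics/scene0.png")[:1,:1],(1,420)),d["frame"]]))
E
```

```text
[ 0.5014319  -0.19471262  0.12878001] [179.94414329  -0.19704633  -3.3620469 ] 10.1667
top glass 134 ((635.415771484375, -173.77999877929688), (18.11345863342285, 65.07572937011719), 65.06204986572266)
scene glass 938 ((622.0821533203125, -202.22015380859375), (82.5317153930664, 77.64476013183594), 85.40076446533203)
scene jar 617 ((382.4992370605469, -188.872314453125), (41.05201721191406, 39.43922805786133), 56.499488830566406)
```

View pics/pre.png

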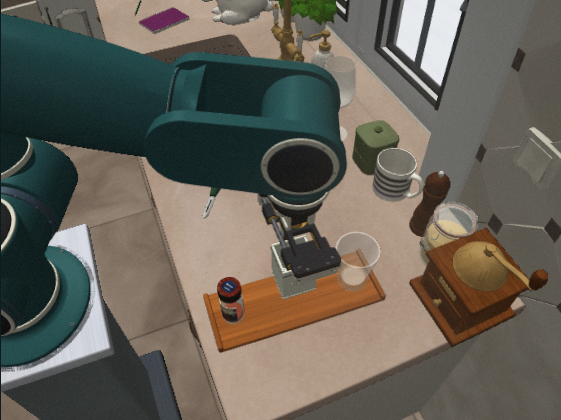

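Call:
arm_command:
  jaw: [0.05, 0.05, 0.05, 0.05, 0.05, 0.05, 0.05, 0.05]
  linear:
    - [0, 0, -0.02]
    - [0, 0, -0.037]
    - [0, 0, -0.05]
    - [0, 0, -0.058]
    - [0, 0, -0.063]
    - [0, 0, -0.067]
    - [0, 0, -0.069]
    - [0, 0, -0.069]
  spin: [0, 0, 0, 0, 0, 0, 0, 0]

```text
clock: 10.93
eef_pos: [0.5009, -0.1953, 0.0598]
ee_rot: [180.0, -0.1, -3.5]
contact_force: [0.1, 0.0, -3.4]
opening: 0.668
grasp_force: 25.0
```

Just above or touching; a little lower, then release and rise.

Call:
arm_command:
  jaw: [0.05, 0.05, 0.05, 0.075, 0.085, 0.085, 0.085, 0.085]
  linear:
    - [0, 0, -0.0015]
    - [0, 0, -0.003]
    - [0, 0, -0.003]
    - [0, 0, -0.003]
    - [0, 0, -0.003]
    - [0, 0, -0.003]
    - [0, 0, 0.03]
    - [0, 0, 0.065]
  spin: [0, 0, 0, 0, 0, 0, 0, 0]

```text
clock: 11.6
eef_pos: [0.4993, -0.1948, 0.1228]
ee_rot: [-179.9, 0.2, -3.5]
contact_force: [0.0, -0.1, 0.3]
opening: 0.913
grasp_force: 0.0
```

Call:
arm_command:
  jaw: [0.085, 0.085, 0.085, 0.085, 0.05, 0.05, 0.05, 0.05]
  linear:
    - [0, 0, 0.035]
    - [0, 0, 0.07]
    - [0, 0.02, 0.09]
    - [0, 0.055, 0.09]
    - [-0.01, 0.09, 0.09]
    - [-0.02, 0.125, 0.09]
    - [-0.03, 0.16, 0.09]
    - [-0.04, 0.195, 0.09]
  spin: [0, 0, 0, 7, 14, 21, 28, 35]

```text
clock: 12.27
eef_pos: [0.4597, 0.0011, 0.214]
ee_rot: [180.0, -0.0, 31.8]
contact_force: [0.6, 0.5, 0.2]
opening: 0.675
grasp_force: 0.0
```

```bash
python3 - <<'E'
from h import *
o=env.get_obs(); print(o["eef_pos"],o["ee_rot"],o["clock"])
def rect(P): r=cv2.minAreaRect(P[:,:2].astype(np.float32)*1000); return len(P),np.round(r[0]),np.round(r[1]),round(r[2])
for n in ("top","scene"):
    d=cam(n); C=cloud(d); Z=C[...,2]
    for nm,p,z0,z1 in (("pot",(.5015,-.195),.088,.105),("glass",(.621,-.203),.08,.125),("jar",(.382,-.188),.08,.125)):
        m=(np.hypot(C[...,0]-p[0],C[...,1]-p[1])<.06)&(Z>z0)&(Z<z1); 
        if m.sum()>50: print(n,nm,rect(C[m]))
    for nm,p in (("peeler",(.446,.134)),("spoon",(.67,.112))):
        m=(np.hypot(C[...,0]-p[0],C[...,1]-p[1])<.13)&(Z>.005)&(Z<.03)
        k,l,s,c=cv2.connectedComponentsWithStats(m.astype(np.uint8))
        for i in range(1,k):
            if s[i,4]>200: print(n,nm,rect(C[l==i]),cv2.boxPoints(cv2.minAreaRect(C[l==i][:,:2].astype(np.float32)*1000)).round().tolist())
    if n=="scene":
        hsv=cv2.cvtColor(d["frame"],cv2.COLOR_BGR2HSV)
        m=(np.hypot(C[...,0]-.66,C[...,1]-.1)<.15)&(Z<.03); m[:, :290]=0; m[:, 330:]=0; m[:130]=0;m[210:]=0
        b=m&(hsv[...,0]>90)&(hsv[...,0]<125); 
        v,u=np.nonzero(b); print("bowl px",b.sum(), cv2.minAreaRect(plane(d,np.c_[u,v].astype(float),.012)[:,:2].astype(np.float32)*1000) if b.sum()>10 else 0)
    cv2.imwrite(f"pics/{n}5.png",d["frame"])
E
```

```text
[0.45970752 0.00105064 0.21395973] [ 1.79986342e+02 -1.66869277e-02  3.17984455e+01] 12.2667
top pot (312, array([ 501., -195.]), array([62., 63.]), 87)
top glass (558, array([ 622., -201.]), array([79., 79.]), 74)
top jar (368, array([ 382., -185.]), array([37., 38.]), 38)
top spoon (379, array([688., 149.]), array([119.,  24.]), 64) [[651.0, 101.0], [673.0, 91.0], [724.0, 198.0], [703.0, 208.0]]
scene pot (383, array([ 501., -197.]), array([64., 61.]), 87)
scene glass (1000, array([ 621., -203.]), array([81., 81.]), 78)
scene jar (618, array([ 382., -189.]), array([40., 41.]), 14)
scene peeler (444, array([447., 130.]), array([167.,  25.]), 56) [[390.0, 67.0], [410.0, 54.0], [504.0, 192.0], [483.0, 206.0]]
scene spoon (452, array([666., 110.]), array([204.,  48.]), 65) [[600.0, 28.0], [644.0, 7.0], [731.0, 192.0], [688.0, 212.0]]
bowl px 88 ((647.5023193359375, 56.032135009765625), (87.93751525878906, 44.02931213378906), 45.19574737548828)
```

View pics/scene5.png

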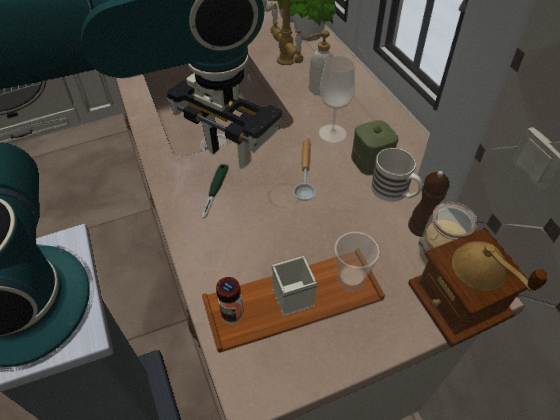

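Call:
arm_command:
  jaw: [0.04, 0.04, 0.04, 0.04, 0.04, 0.04, 0.04, 0.04]
  linear:
    - [-0.013, 0.019, 0]
    - [-0.027, 0.038, -0.02]
    - [-0.04, 0.057, -0.045]
    - [-0.053, 0.0755, -0.07]
    - [-0.053, 0.0755, -0.1]
    - [-0.053, 0.0755, -0.13]
    - [-0.053, 0.0755, -0.155]
    - [-0.053, 0.0755, -0.17]
  spin: [6, 12, 18, 23, 23, 23, 23, 23]
  force: 4

```text
clock: 13.03
eef_pos: [0.4065, 0.0749, 0.0411]
ee_rot: [-179.9, 0.1, 54.4]
contact_force: [0.2, 0.2, -0.5]
opening: 0.431
grasp_force: 0.0
```

```bash
python3 - <<'E'
from h import *
o=env.get_obs(); print(o["eef_pos"],o["ee_rot"],o["clock"])
d=cam("wrist"); print(d["p"],d["orientation"]); C=cloud(d); Z=C[...,2]
m=(Z>.004)&(Z<.03)&(np.hypot(C[...,0]-.447,C[...,1]-.132)<.11)
k,l,s,c=cv2.connectedComponentsWithStats(m.astype(np.uint8))
for i in range(1,k):
    if s[i,4]>200: print(s[i],cv2.minAreaRect(C[l==i][:,:2].astype(np.float32)*1000),cv2.boxPoints(cv2.minAreaRect(C[l==i][:,:2].astype(np.float32)*1000)).round().tolist())
# blade cross-sections
q=C[...,:2]-[.4465,.132]; a=q@[-.576,-.817]; b=q@[.817,-.576]
for x in range(30,90,8):
    n=(abs(a*1e3-x)<3)&(abs(b)<.02)&(Z>.0035)&(Z<.03)
    if n.sum()>5: print(x,n.sum(),(b[n].min()*1e3).round(1),(b[n].max()*1e3).round(1),np.median(Z[n])*1e3)
cv2.imwrite("pics/w1.png",d["frame"])
E
```

```text
[0.40650113 0.07487079 0.04114193] [-1.79910145e+02  9.48494927e-02  5.44303758e+01] 13.0333
[0.44777014 0.13054132 0.20638839] [ 1.65347748e+02  3.20832894e-02 -3.56626192e+01]
[ 250    0   47  264 8527] ((440.7688903808594, 122.82962036132812), (149.29701232910156, 24.546871185302734), 55.21379089355469) [[388.0, 69.0], [408.0, 55.0], [493.0, 177.0], [473.0, 191.0]]
30 242 -5.2 8.7 6.922871259665883
38 231 -4.7 8.6 7.246162186531263
46 223 -4.8 8.7 7.675731566986088
54 214 -4.3 8.7 7.67340025420285
62 200 -4.4 8.6 7.971862258081955
70 182 -3.9 8.0 8.246376900594377
78 152 -3.4 8.0 8.569627631833374
86 23 -0.3 4.8 9.137347575837119
```

View pics/w1.png

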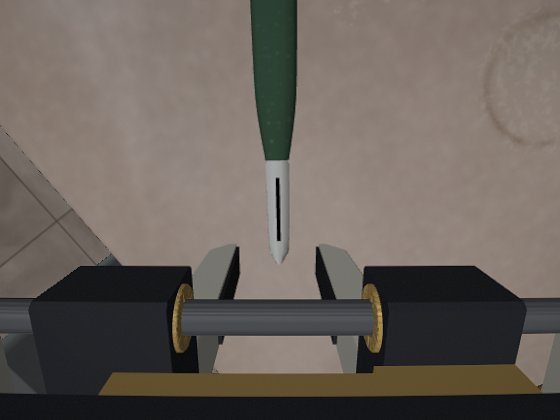

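Call:
arm_command:
  jaw: [0.04, 0.04, 0.04, 0.04, 0.005, 0.005, 0.005, 0.005]
  linear:
    - [0.0015, -0.001, -0.015]
    - [0.0015, -0.001, -0.028]
    - [0.0015, -0.001, -0.036]
    - [0.0015, -0.001, -0.041]
    - [0.0015, -0.001, -0.041]
    - [0.0015, -0.001, -0.041]
    - [0.0015, -0.001, -0.041]
    - [0.0015, -0.001, -0.041]
  spin: [0, 0, 0, 0, 0, 0, 0, 0]
  force: 5

```text
clock: 13.75
eef_pos: [0.4094, 0.0743, 0.0036]
ee_rot: [180.0, -0.0, 54.5]
contact_force: [-0.1, -0.3, -0.2]
opening: 0.191
grasp_force: 0.0
```

Call:
arm_command:
  jaw: [0.005, 0.005, 0.005, 0.005, 0.005, 0.005, 0.005, 0.005]
  linear:
    - [0, 0, -0.001]
    - [0, 0, -0.001]
    - [0, 0, -0.001]
    - [0, 0, 0.01]
    - [0, 0, 0.025]
    - [0.003, 0.004, 0.04]
    - [0.008, 0.012, 0.06]
    - [0.014, 0.02, 0.08]
  spin: [0, 0, 0, 0, 0, 0, 0, 0]

```text
clock: 14.42
eef_pos: [0.4228, 0.0944, 0.0845]
ee_rot: [180.0, -0.0, 54.5]
contact_force: [0.2, -0.3, -0.3]
opening: 0.121
grasp_force: 5.0
```

Call:
arm_command:
  jaw: [0.005, 0.005, 0.005, 0.005, 0.005, 0.005, 0.005, 0.005]
  linear:
    - [0.008, 0.012, 0.02]
    - [0.016, 0.024, 0.04]
    - [0.026, 0.036, 0.06]
    - [0.034, 0.048, 0.08]
    - [0.042, 0.06, 0.1]
    - [0.042, 0.06, 0.12]
    - [0.042, 0.06, 0.13]
    - [0.042, 0.06, 0.13]
  spin: [0, 0, 0, 0, 0, 0, 0, 0]

```text
clock: 15.08
eef_pos: [0.4655, 0.1544, 0.2156]
ee_rot: [179.9, -0.1, 54.5]
contact_force: [1.4, 0.8, 0.6]
opening: 0.056
grasp_force: 0.0
```

```bash
cat > hang.py <<'E'
from h import *
import sys
o=env.get_obs(); e=o["eef_pos"]; print(o["clock"],e,o["ee_rot"][2],o["opening"]*93,o["grasp_force"],o["contact_force"])
d=cam("scene"); C=cloud(d); Z=C[...,2]
hsv=cv2.cvtColor(d["frame"],cv2.COLOR_BGR2HSV)
h0=(40,95,40) if sys.argv[1]=="peeler" else (8,25,70)
g=(hsv[...,0]>h0[0])&(hsv[...,0]<h0[1])&(hsv[...,1]>h0[2])&(Z>-.02)&(Z<e[2]+.02)&(np.hypot(C[...,0]-e[0],C[...,1]-e[1])<.16)
k,l,s,c=cv2.connectedComponentsWithStats(g.astype(np.uint8))
i=1+np.argmax(s[1:,4]); P=C[l==i]; P=P[np.abs(P-np.median(P,0)).max(1)<.12]
mu=P.mean(0); w=np.linalg.svd(P-mu)[2][0]; w*=np.sign(w[2])
print(len(P),"c",mu,"axis up",w,"tilt",np.degrees(np.arccos(w[2])),"z",P[:,2].min(),P[:,2].max())
low=P[P[:,2]<P[:,2].min()+.012].mean(0); print("butt",low,"rel tcp",low-e)
E
python3 hang.py peeler
```

```text
15.0833 [0.46546477 0.15438518 0.21556835] 54.49428224703834 5.183598289876919 0.0 [1.4061724  0.84775355 0.59486742]
289 c [0.44760324 0.13870967 0.01374037] axis up [-0.57603834 -0.81737399  0.00892199] tilt 89.48880083211961 z 0.005980518566523707 0.019106553981129815
butt [0.4476664  0.13886278 0.01367035] rel tcp [-0.01779837 -0.0155224  -0.201898  ]
```

```bash
python3 - <<'E'
from h import *
for n in ("scene","wrist"):
    d=cam(n); C=cloud(d); Z=C[...,2]
    m=(Z>.004)&(Z<.03)&(np.hypot(C[...,0]-.447,C[...,1]-.135)<.12)
    k,l,s,c=cv2.connectedComponentsWithStats(m.astype(np.uint8))
    for i in range(1,k):
        if s[i,4]>200: R=cv2.minAreaRect(C[l==i][:,:2].astype(np.float32)*1000); print(n,s[i],R,cv2.boxPoints(R).round().tolist())
d0=cv2.resize(d["frame"],None,fx=.8,fy=.8); cv2.imwrite("pics/w2.png",d0)
E
```

```text
scene [196 169  28  56 440] ((429.8844909667969, 116.89395141601562), (167.41017150878906, 24.128368377685547), 54.204429626464844) [[371.0, 56.0], [391.0, 42.0], [489.0, 178.0], [469.0, 192.0]]
wrist [ 262  156   23  143 2134] ((433.4866943359375, 115.71539306640625), (170.0322723388672, 24.384607315063477), 54.640872955322266) [[374.0, 53.0], [394.0, 39.0], [493.0, 178.0], [473.0, 192.0]]
```

View pics/w2.png

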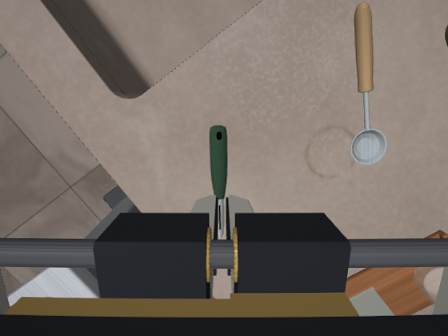

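Call:
arm_command:
  jaw: [0.035, 0.035, 0.035, 0.035, 0.035, 0.035, 0.035, 0.035]
  linear:
    - [-0.015, -0.02, 0]
    - [-0.035, -0.045, -0.01]
    - [-0.055, -0.07, -0.03]
    - [-0.061, -0.0795, -0.06]
    - [-0.061, -0.0795, -0.1]
    - [-0.061, -0.0795, -0.135]
    - [-0.061, -0.0795, -0.165]
    - [-0.061, -0.0795, -0.185]
  spin: [0, 0, 0, 0, 0, 0, 0, 0]

```text
clock: 15.9
eef_pos: [0.4017, 0.0741, 0.0237]
ee_rot: [-179.8, 0.2, 54.4]
contact_force: [0.7, 0.7, 0.4]
opening: 0.381
grasp_force: 0.0
```

Call:
arm_command:
  jaw: [0.035, 0.035, 0.035, 0.035, 0.005, 0.005, 0.005, 0.005]
  linear:
    - [0, 0, -0.014]
    - [0, 0, -0.022]
    - [0, 0, -0.026]
    - [0, 0, -0.028]
    - [0, 0, -0.0285]
    - [0, 0, -0.0285]
    - [0, 0, -0.0285]
    - [0, 0, -0.0285]
  spin: [0, 0, 0, 0, 0, 0, 0, 0]
  force: 10

```text
clock: 16.57
eef_pos: [0.4044, 0.0748, 0.0003]
ee_rot: [180.0, -0.1, 54.5]
contact_force: [-1.1, 0.9, 5.0]
opening: 0.14
grasp_force: 7.0
```

Call:
arm_command:
  jaw: [0.005, 0.005, 0.005]
  linear:
    - [0, 0, 0]
    - [0, 0, 0]
    - [0, 0, 0]
  spin: [0, 0, 0]

```text
clock: 16.82
eef_pos: [0.4044, 0.0748, 0.0002]
ee_rot: [180.0, -0.1, 54.5]
contact_force: [-1.0, 1.6, 6.9]
opening: 0.131
grasp_force: 10.5
```

Call:
arm_command:
  jaw: [0.005, 0.005, 0.005, 0.005, 0.005, 0.005, 0.005, 0.005]
  linear:
    - [0, 0, 0.0116]
    - [0.001, 0.0016, 0.023]
    - [0.0025, 0.0035, 0.034]
    - [0.0045, 0.0065, 0.045]
    - [0.007, 0.01, 0.056]
    - [0.0105, 0.0145, 0.066]
    - [0.014, 0.0195, 0.076]
    - [0.018, 0.025, 0.085]
  spin: [0, 0, 0, 0, 0, 0, 0, 0]

```text
clock: 17.48
eef_pos: [0.4224, 0.1003, 0.0856]
ee_rot: [180.0, -0.0, 54.5]
contact_force: [-0.4, 0.5, 0.5]
opening: 0.131
grasp_force: 10.0
```

```bash
python3 hang.py peeler
```

```text
17.4833 [0.42241067 0.10034003 0.08555286] 54.48376133432839 12.191408061256631 9.984835681207187 [-0.38095991  0.47827106  0.54948876]
26 c [0.476769   0.16333025 0.08792325] axis up [-0.54606795 -0.79113005  0.27554137] tilt 74.00572109916504 z 0.0822013308743027 0.09246382739594528
butt [0.476769   0.16333025 0.08792325] rel tcp [0.05435833 0.06299022 0.00237038]
```

Call:
arm_command:
  jaw: [0.005, 0.005, 0.005, 0.005]
  linear:
    - [0, 0, 0]
    - [0, 0, 0]
    - [0, 0, 0]
    - [0, 0, 0]
  spin: [0, 0, 0, 0]
  force: 5.5

```text
clock: 17.87
eef_pos: [0.4216, 0.0996, 0.0838]
ee_rot: [-180.0, 0.0, 54.5]
contact_force: [0.9, -0.0, 0.2]
opening: 0.134
grasp_force: 5.5
```

```bash
cat > prof.py <<'E'
# profile of the held utensil: points in the vertical plane through the tool, s measured towards the butt
from h import *
import sys
o=env.get_obs(); e=o["eef_pos"]; y=np.radians(o["ee_rot"][2]); u=np.array([np.cos(y),np.sin(y)])*float(sys.argv[1]); l=np.array([-u[1],u[0]])
print(o["clock"],e.round(4),o["opening"]*93,o["grasp_force"])
for n in ("wrist","scene","top"):
    d=cam(n); C=cloud(d); q=C[...,:2]-e[:2]; S=q@u*1e3; L=q@l*1e3; Z=(C[...,2]-e[2])*1e3
    hsv=cv2.cvtColor(d["frame"],cv2.COLOR_BGR2HSV)
    H=(hsv[...,0]>35)&(hsv[...,0]<95)&(hsv[...,1]>40) if sys.argv[2]=="g" else (hsv[...,0]>8)&(hsv[...,0]<25)&(hsv[...,1]>75)
    m=H&(abs(L)<35)&(S>-60)&(S<170)&(Z<70)&(Z>-230)&(C[...,2]>.003)
    k,lab,st,_=cv2.connectedComponentsWithStats(m.astype(np.uint8))
    if k<2: print(n,0); continue
    m=lab==1+np.argmax(st[1:,4])
    P=np.c_[S[m],Z[m],L[m]]
    if len(P)>15:
        i=P[:,0].argsort(); mu=P.mean(0); w=np.linalg.svd(P-mu,full_matrices=False)[2][0]; w*=-np.sign(w[1])
        print(n,len(P),"mean s,z,l",mu.round(),"dir down",w.round(2),"first",np.median(P[i[:9]],0).round(),"last",np.median(P[i[-9:]],0).round(),"zmin",P[:,1].min().round())
    else: print(n,len(P))
E
python3 prof.py 1 g
```

```text
17.8667 [0.4216 0.0996 0.0838] 12.448579336413252 5.5007303392631
wrist 4705 mean s,z,l [ 62. -38.  -1.] dir down [ 0.75 -0.66  0.01] first [ 23. -14.  -4.] last [104. -76.   0.] zmin -77.0
scene 62 mean s,z,l [ 56. -38. -11.] dir down [ 0.72 -0.7   0.04] first [ 33. -24. -10.] last [ 84. -61. -12.] zmin -71.0
top 0
```

Call:
arm_command:
  jaw: [0.005, 0.005, 0.005, 0.005, 0.005, 0.005, 0.005, 0.005]
  linear:
    - [0.004, 0.006, 0.007]
    - [0.009, 0.012, 0.014]
    - [0.014, 0.019, 0.021]
    - [0.019, 0.026, 0.027]
    - [0.025, 0.034, 0.032]
    - [0.031, 0.043, 0.037]
    - [0.037, 0.051, 0.041]
    - [0.043, 0.06, 0.045]
  spin: [0, 0, 0, 0, 0, 0, 0, 0]
  force: 5

```text
clock: 18.68
eef_pos: [0.4656, 0.1607, 0.1296]
ee_rot: [-180.0, 0.0, 54.5]
contact_force: [-1.0, -0.2, -0.5]
opening: 0.135
grasp_force: 5.0
```

```bash
python3 prof.py 1 g
```

```text
18.6833 [0.4656 0.1607 0.1296] 12.599312922981715 4.998063581169845
wrist 2942 mean s,z,l [ 40. -53.  -1.] dir down [ 0.5  -0.87  0.  ] first [ 14. -22.  -6.] last [  69. -106.   -0.] zmin -109.0
scene 116 mean s,z,l [ 32. -54.  -7.] dir down [ 0.51 -0.86 -0.01] first [ 14. -22.  -5.] last [  59. -100.   -7.] zmin -103.0
top 0
```

Call:
arm_command:
  jaw: [0.005, 0.005, 0.005, 0.005, 0.005, 0.005, 0.005, 0.005]
  linear:
    - [0, 0, 0]
    - [0, 0, 0.01]
    - [0, 0, 0.03]
    - [0, 0, 0.06]
    - [0, 0, 0.09]
    - [0, 0, 0.12]
    - [0, 0, 0.14]
    - [0, 0, 0.14]
  spin: [0, 0, 0, 0, 0, 0, 0, 0]
  force: 3.5

```text
clock: 19.5
eef_pos: [0.4656, 0.1596, 0.2748]
ee_rot: [179.8, -0.3, 54.5]
contact_force: [0.6, -0.2, 0.3]
opening: 0.137
grasp_force: 3.5
```

```bash
python3 prof.py 1 g
```

```text
19.5 [0.4656 0.1596 0.2748] 12.694690330733854 3.4980448041460477
wrist 1760 mean s,z,l [ 17. -58.  -2.] dir down [ 0.21 -0.98  0.  ] first [  3. -27.  -6.] last [  29. -117.   -1.] zmin -122.0
scene 307 mean s,z,l [  7. -75.  -4.] dir down [ 0.15 -0.99 -0.02] first [ -1. -32.  -3.] last [  18. -120.  -12.] zmin -125.0
top 0
```

Call:
arm_command:
  jaw: [0.005, 0.005, 0.005, 0.005, 0.005, 0.005, 0.005, 0.005]
  linear:
    - [0, 0, 0]
    - [0, -0.012, 0]
    - [0.001, -0.035, 0]
    - [0.002, -0.065, 0]
    - [0.003, -0.095, 0]
    - [0.004, -0.125, 0]
    - [0.005, -0.16, 0]
    - [0.006, -0.195, 0]
  spin: [0, -4, -10, -16, -22, -28, -34, -40]
  force: 12

```text
clock: 20.32
eef_pos: [0.4703, -0.0366, 0.2683]
ee_rot: [-180.0, 0.1, 14.2]
contact_force: [0.9, -0.7, -1.3]
opening: 0.13
grasp_force: 12.0
```

Call:
arm_command:
  jaw: [0.005, 0.005, 0.005, 0.005, 0.005, 0.005, 0.005, 0.005]
  linear:
    - [0, -0.03, 0]
    - [0.001, -0.06, 0]
    - [0.002, -0.09, 0]
    - [0.003, -0.12, 0]
    - [0.004, -0.145, 0]
    - [0.0045, -0.16, 0]
    - [0.0045, -0.168, 0]
    - [0.0045, -0.168, 0]
  spin: [-5, -10, -15, -18, -18, -18, -18, -18]

```text
clock: 20.98
eef_pos: [0.4751, -0.2042, 0.2682]
ee_rot: [-180.0, 0.1, -3.6]
contact_force: [-0.7, -0.0, -0.7]
opening: 0.13
grasp_force: 12.0
```

```bash
python3 prof.py 1 g
```

```text
20.9833 [ 0.4751 -0.2042  0.2682] 12.09708745503304 11.995698097161949
wrist 1730 mean s,z,l [ 18. -58.  -1.] dir down [ 0.2  -0.98  0.01] first [  4. -27.  -6.] last [  29. -117.    3.] zmin -176.0
scene 209 mean s,z,l [ 12. -65.  -9.] dir down [ 0.15 -0.99 -0.05] first [  3. -39.  -4.] last [  20. -112.  -12.] zmin -120.0
top 0
```

Call:
arm_command:
  jaw: [0.005, 0.005, 0.005, 0.005, 0.005, 0.005, 0.005, 0.005]
  linear:
    - [0, 0, -0.02]
    - [0, 0, -0.04]
    - [0, 0, -0.055]
    - [0, 0, -0.07]
    - [0, 0, -0.085]
    - [0, 0, -0.1]
    - [0, 0, -0.11]
    - [0, 0, -0.11]
  spin: [0, 0, 0, 0, 0, 0, 0, 0]

```text
clock: 21.8
eef_pos: [0.4748, -0.2026, 0.1571]
ee_rot: [-179.9, 0.1, -3.5]
contact_force: [-0.1, 0.2, -1.2]
opening: 0.129
grasp_force: 12.0
```

```bash
python3 - <<'E'
from h import *
o=env.get_obs(); print(o["eef_pos"],o["contact_force"],o["opening"]*93)
d=cam("scene"); w=cam("wrist")
a=cv2.resize(d["frame"][170:350,190:400],(490,420)); b=cv2.resize(w["frame"],(310,232)); b=cv2.copyMakeBorder(b,0,188,0,0,cv2.BORDER_CONSTANT)
cv2.imwrite("pics/ins.png",np.hstack([a,b]))
E
```

```text
[ 0.47481486 -0.20257381  0.15709237] [-0.0760256   0.20781172 -1.23656396] 11.954477823967046
```

View pics/ins.png

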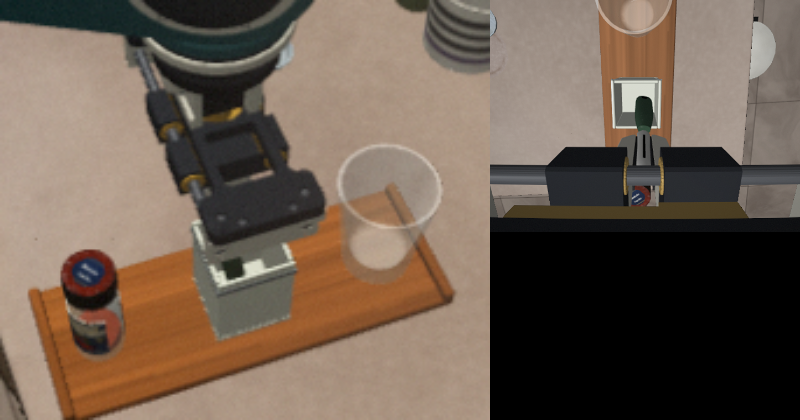

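Call:
arm_command:
  jaw: [0.005, 0.005, 0.005, 0.03, 0.04, 0.04, 0.04, 0.04]
  linear:
    - [0, 0, -0.006]
    - [0, 0, -0.011]
    - [0, 0, -0.011]
    - [0, 0, -0.011]
    - [0, 0, -0.011]
    - [0, 0, -0.011]
    - [0, 0, 0.02]
    - [0, 0, 0.055]
  spin: [0, 0, 0, 0, 0, 0, 0, 0]

```text
clock: 22.57
eef_pos: [0.4746, -0.2028, 0.2133]
ee_rot: [-179.9, 0.2, -3.5]
contact_force: [0.4, 0.1, 0.5]
opening: 0.41
grasp_force: 0.0
```

```bash
cat > inpot.py <<'E'
from h import *
o=env.get_obs(); print(o["clock"],o["eef_pos"],o["opening"]*93)
for n in ("scene","top","wrist"):
    d=cam(n); C=cloud(d); Z=C[...,2]; hsv=cv2.cvtColor(d["frame"],cv2.COLOR_BGR2HSV)
    r=(np.hypot(C[...,0]-.501,C[...,1]+.196)<.13)
    for nm,H in (("green",(hsv[...,0]>35)&(hsv[...,0]<95)&(hsv[...,1]>40)&(hsv[...,2]<150)),("wood",(hsv[...,0]>8)&(hsv[...,0]<25)&(hsv[...,1]>75)&(hsv[...,2]>60)),("high",(Z>.125)&(hsv[...,1]<60))):
        m=r&H&(Z>.03)&(Z<.3); k,l,s,_=cv2.connectedComponentsWithStats(m.astype(np.uint8))
        for i in np.argsort(-s[1:,4])[:2]+1 if k>1 else []:
            if s[i,4]<12: continue
            P=C[l==i]; lo=P[P[:,2]<np.percentile(P[:,2],10)].mean(0); hi=P[P[:,2]>np.percentile(P[:,2],90)].mean(0)
            print(n,nm,s[i,4],"lo",(lo*1e3).round(),"hi",(hi*1e3).round())
    m=(np.hypot(C[...,0]-.501,C[...,1]+.196)<.05)&(Z>.088)&(Z<.1)&(hsv[...,1]<50)
    if m.sum()>60: print(n,"pot",m.sum(),cv2.minAreaRect(C[m][:,:2].astype(np.float32)*1000))
E
python3 inpot.py
```

```text
22.5667 [ 0.47457179 -0.20282753  0.21330408] 38.15548062589733
scene green 79 lo [ 485. -210.   84.] hi [ 479. -214.  118.]
scene wood 183 lo [ 603. -222.   32.] hi [ 583. -212.  108.]
scene wood 81 lo [ 625. -177.   32.] hi [ 608. -180.   66.]
scene high 63 lo [ 471. -218.  129.] hi [ 464. -219.  179.]
scene pot 375 ((500.8649597167969, -196.30142211914062), (64.15794372558594, 60.8834114074707), 86.76930236816406)
top wood 18 lo [ 593. -192.   34.] hi [ 589. -207.   63.]
wrist green 847 lo [ 500. -204.   39.] hi [ 480. -213.  116.]
wrist wood 870 lo [ 615. -181.   35.] hi [ 612. -169.  108.]
wrist wood 21 lo [ 495. -228.   86.] hi [ 504. -228.   94.]
wrist high 2051 lo [ 483. -230.  226.] hi [ 485. -230.  274.]
wrist high 1995 lo [ 488. -180.  228.] hi [ 488. -180.  274.]
wrist pot 1208 ((502.2567443847656, -196.3658905029297), (61.58055877685547, 61.49533462524414), 86.34762573242188)
```

Call:
arm_command:
  jaw: [0.075, 0.075, 0.075, 0.075, 0.075, 0.075, 0.075, 0.075]
  linear:
    - [0, 0.01, 0.02]
    - [0.01, 0.04, 0.02]
    - [0.03, 0.07, 0.01]
    - [0.05, 0.1, 0]
    - [0.075, 0.13, 0]
    - [0.095, 0.16, 0]
    - [0.115, 0.19, 0]
    - [0.135, 0.22, 0]
  spin: [3, 10, 17, 24, 31, 38, 45, 52]

```text
clock: 23.38
eef_pos: [0.611, 0.0185, 0.2133]
ee_rot: [-180.0, 0.0, 48.8]
contact_force: [0.5, -0.8, -0.2]
opening: 0.802
grasp_force: 0.0
```

Call:
arm_command:
  jaw: [0.075, 0.075, 0.075, 0.075, 0.075]
  linear:
    - [0.012, 0.012, -0.02]
    - [0.025, 0.024, -0.05]
    - [0.025, 0.024, -0.075]
    - [0.025, 0.024, -0.09]
    - [0.025, 0.024, -0.09]
  spin: [7, 13, 15.5, 15.5, 15.5]

```text
clock: 23.8
eef_pos: [0.6337, 0.0407, 0.12]
ee_rot: [-179.7, 0.2, 63.9]
contact_force: [-0.7, -0.7, -0.5]
opening: 0.805
grasp_force: 0.0
```

```bash
python3 - <<'E'
from h import *
o=env.get_obs(); e=o["eef_pos"]; print(o["clock"],e,o["ee_rot"][2],o["opening"]*93)
for n in ("wrist","scene"):
    d=cam(n); C=cloud(d); Z=C[...,2]
    m=(Z>.004)&(Z<.03)&(np.hypot(C[...,0]-.668,C[...,1]-.111)<.14)
    k,l,s,c=cv2.connectedComponentsWithStats(m.astype(np.uint8)); i=1+np.argmax(s[1:,4]); P=C[l==i]
    R=cv2.minAreaRect(P[:,:2].astype(np.float32)*1000); print(n,s[i],R,cv2.boxPoints(R).round().tolist())
    hsv=cv2.cvtColor(d["frame"],cv2.COLOR_BGR2HSV); W=(l==i)&(hsv[...,1]>80)
    if W.sum()>30:
        Q=C[W][:,:2]; mu=Q.mean(0); w=np.linalg.svd(Q-mu,full_matrices=False)[2][0]; print("wood",mu,np.degrees(np.arctan2(w[1],w[0])))
    B=P[np.hypot(*(P[:,:2]-[.634,.041]).T)<.04]; B=B[:]
    if len(B)>30: print("bowl",cv2.minEnclosingCircle(B[:,:2].astype(np.float32)*1000),"z",np.percentile(B[:,2],[5,50,95]))
E
```

```text
23.8 [0.63373335 0.04069438 0.11996097] 63.88745235576973 74.85506834345863
wrist [ 247    0   61  238 5380] ((664.6066284179688, 99.40231323242188), (182.1459503173828, 49.724082946777344), 62.42475891113281) [[600.0, 30.0], [644.0, 7.0], [729.0, 169.0], [685.0, 192.0]]
wood [0.68559018 0.14605543] -116.23734443614147
bowl ((636.6966552734375, 47.768436431884766), 32.42245101928711) z [0.00443749 0.00999039 0.01379447]
scene [294 139  22  62 479] ((664.7197265625, 108.88873291015625), (200.1776580810547, 47.72224044799805), 65.16438293457031) [[601.0, 28.0], [644.0, 8.0], [728.0, 190.0], [685.0, 210.0]]
wood [0.68525646 0.14940034] -115.51170409553066
bowl ((638.2001953125, 46.10121154785156), 31.987457275390625) z [0.00444088 0.00970036 0.01495482]
```

Call:
arm_command:
  jaw: [0.075, 0.075, 0.075, 0.075, 0.075, 0.075, 0.04, 0.04]
  linear:
    - [0.0005, 0.002, -0.03]
    - [0.0005, 0.002, -0.06]
    - [0.0005, 0.002, -0.085]
    - [0.0005, 0.002, -0.105]
    - [0.0005, 0.002, -0.114]
    - [0.0005, 0.002, -0.118]
    - [0.0005, 0.002, -0.118]
    - [0.0005, 0.002, -0.118]
  spin: [0, 0, 0, 0, 0, 0, 0, 0]
  force: 6

```text
clock: 24.57
eef_pos: [0.6369, 0.0426, 0.0083]
ee_rot: [179.9, -0.1, 64.0]
contact_force: [-0.3, 0.3, -0.3]
opening: 0.712
grasp_force: 0.0
```

Call:
arm_command:
  jaw: [0.04, 0.04, 0.04]
  linear:
    - [0, 0, 0]
    - [0, 0, 0]
    - [0, 0, 0]
  spin: [0, 0, 0]

```text
clock: 24.82
eef_pos: [0.6365, 0.0428, 0.0075]
ee_rot: [179.9, -0.0, 64.0]
contact_force: [-0.7, 0.8, 5.5]
opening: 0.539
grasp_force: 6.0
```

Call:
arm_command:
  jaw: [0.062, 0.062, 0.062, 0.062, 0.04, 0.04, 0.04, 0.04]
  linear:
    - [0, 0, 0]
    - [-0.0015, -0.0005, -0.002]
    - [-0.0015, -0.0005, -0.005]
    - [-0.0015, -0.0005, -0.0055]
    - [-0.0015, -0.0005, -0.0055]
    - [-0.0015, -0.0005, -0.0055]
    - [-0.0015, -0.0005, -0.0055]
    - [-0.0015, -0.0005, -0.0055]
  spin: [0, 0, 0, 0, 0, 0, 0, 0]

```text
clock: 25.48
eef_pos: [0.6345, 0.0422, 0.0008]
ee_rot: [-180.0, 0.0, 64.0]
contact_force: [0.2, -0.4, -1.0]
opening: 0.54
grasp_force: 6.0
```

Call:
arm_command:
  jaw: [0.04, 0.04, 0.04, 0.04, 0.04, 0.04, 0.04, 0.04]
  linear:
    - [0, 0, 0.008]
    - [0, 0.001, 0.018]
    - [0.001, 0.003, 0.028]
    - [0.002, 0.005, 0.04]
    - [0.003, 0.008, 0.052]
    - [0.005, 0.011, 0.064]
    - [0.007, 0.015, 0.076]
    - [0.007, 0.015, 0.08]
  spin: [0, 0, 0, 0, 0, 0, 0, 0]

```text
clock: 26.15
eef_pos: [0.6426, 0.0581, 0.0837]
ee_rot: [179.9, -0.1, 64.0]
contact_force: [-0.1, 0.6, 0.7]
opening: 0.54
grasp_force: 6.0
```

```bash
python3 prof.py 1 w
```

```text
26.15 [0.6426 0.0581 0.0837] 50.2197080745163 6.0000915473210625
wrist 4315 mean s,z,l [101. -41.  -0.] dir down [ 0.88 -0.47  0.  ] first [ 60. -32.  -4.] last [143. -67.  -7.] zmin -73.0
scene 94 mean s,z,l [ 90. -36.   2.] dir down [ 0.9  -0.44  0.02] first [ 61. -28.   5.] last [133. -57.   4.] zmin -80.0
top 108 mean s,z,l [ 98. -37.   3.] dir down [ 0.86 -0.5  -0.08] first [ 76. -25.   4.] last [117. -49.  -1.] zmin -54.0
```

Call:
arm_command:
  jaw: [0.04, 0.04, 0.04, 0.04, 0.04, 0.04, 0.04, 0.04]
  linear:
    - [0.003, 0.007, 0.015]
    - [0.008, 0.016, 0.03]
    - [0.013, 0.026, 0.045]
    - [0.018, 0.036, 0.06]
    - [0.023, 0.046, 0.075]
    - [0.028, 0.056, 0.09]
    - [0.032, 0.064, 0.1]
    - [0.032, 0.064, 0.1]
  spin: [0, 0, 0, 0, 0, 0, 0, 0]
  force: 4.5

```text
clock: 26.97
eef_pos: [0.6743, 0.1224, 0.1822]
ee_rot: [179.9, -0.1, 64.0]
contact_force: [0.6, -0.9, -0.2]
opening: 0.543
grasp_force: 4.5
```

```bash
python3 prof.py 1 w
```

```text
26.9667 [0.6743 0.1224 0.1822] 50.46219705007771 4.500156032445375
wrist 479 mean s,z,l [-19. -73.  -2.] dir down [-0.12 -0.99  0.01] first [ -30. -131.    4.] last [-13. -63.  -2.] zmin -140.0
scene 335 mean s,z,l [ -37. -105.   -0.] dir down [-0.23 -0.97 -0.01] first [ -51. -146.   -0.] last [-20. -62.  -3.] zmin -161.0
top 0
```

Call:
arm_command:
  jaw: [0.04, 0.04, 0.04, 0.04, 0.04, 0.04, 0.04, 0.04]
  linear:
    - [0, 0, 0.01]
    - [-0.005, -0.01, 0.03]
    - [-0.015, -0.03, 0.055]
    - [-0.025, -0.05, 0.08]
    - [-0.04, -0.072, 0.1]
    - [-0.055, -0.095, 0.115]
    - [-0.07, -0.118, 0.12]
    - [-0.085, -0.14, 0.12]
  spin: [0, 3, 6, 9, 12, 15, 18, 22.5]
  force: 8

```text
clock: 27.78
eef_pos: [0.5876, -0.0202, 0.3028]
ee_rot: [179.9, 0.0, 86.6]
contact_force: [-0.1, -0.2, -1.1]
opening: 0.537
grasp_force: 8.0
```

Call:
arm_command:
  jaw: [0.04, 0.04, 0.04, 0.04, 0.04, 0.04, 0.04, 0.04]
  linear:
    - [-0.015, -0.025, 0]
    - [-0.03, -0.05, 0]
    - [-0.045, -0.075, 0]
    - [-0.06, -0.095, 0]
    - [-0.072, -0.112, 0]
    - [-0.082, -0.122, 0]
    - [-0.087, -0.128, 0]
    - [-0.087, -0.13, 0]
  spin: [0, 0, 0, 0, 0, 0, 0, 0]

```text
clock: 28.45
eef_pos: [0.5007, -0.1494, 0.3011]
ee_rot: [180.0, 0.0, 86.4]
contact_force: [0.8, 0.2, -1.2]
opening: 0.54
grasp_force: 8.0
```

```bash
python3 prof.py 1 w; python3 inpot.py
```

```text
28.45 [ 0.5007 -0.1494  0.3011] 50.20622785005217 7.999919127038737
wrist 962 mean s,z,l [  8. -90.  -1.] dir down [ 0.04 -1.    0.01] first [ -52. -215.   10.] last [  16. -149.   -2.] zmin -229.0
scene 436 mean s,z,l [  -4. -103.    0.] dir down [ 0.01 -1.    0.01] first [ -8. -82.  -1.] last [  5. -63.   2.] zmin -165.0
top 37 mean s,z,l [  12. -130.    1.] dir down [-0.03 -0.99  0.1 ] first [  10. -139.    6.] last [  14. -137.   -2.] zmin -154.0
28.6 [ 0.50183058 -0.1483477   0.30075567] 50.13330476631046
scene green 76 lo [ 490. -207.   79.] hi [ 479. -214.  119.]
scene wood 455 lo [ 501. -153.  146.] hi [ 503. -151.  239.]
scene wood 202 lo [ 603. -222.   32.] hi [ 584. -214.  108.]
scene high 87 lo [ 502. -152.  244.] hi [ 494. -158.  298.]
scene high 61 lo [ 471. -218.  130.] hi [ 464. -219.  178.]
scene pot 379 ((500.580810546875, -196.0204620361328), (64.63138580322266, 61.91257095336914), 86.68318939208984)
top green 25 lo [ 485. -200.   69.] hi [ 478. -215.  120.]
top wood 30 lo [ 497. -138.  148.] hi [ 503. -137.  188.]
wrist green 207 lo [ 484. -202.   86.] hi [ 480. -209.  116.]
wrist wood 930 lo [ 503. -142.  151.] hi [ 503. -147.  239.]
wrist wood 213 lo [ 604. -181.   33.] hi [ 611. -173.  101.]
wrist high 1745 lo [ 503. -148.  258.] hi [ 503. -154.  299.]
wrist high 34 lo [ 513. -145.  175.] hi [ 512. -149.  237.]
wrist pot 460 ((501.83551025390625, -194.44094848632812), (59.3338737487793, 61.981300354003906), 86.3758773803711)
```

Call:
arm_command:
  jaw: [0.04, 0.04, 0.04, 0.04, 0.04, 0.04, 0.04, 0.04]
  linear:
    - [0.002, -0.012, 0]
    - [0.005, -0.024, 0]
    - [0.006, -0.033, 0]
    - [0.006, -0.033, 0]
    - [0.006, -0.033, -0.02]
    - [0.006, -0.033, -0.035]
    - [0.006, -0.033, -0.05]
    - [0.006, -0.033, -0.06]
  spin: [0, 0, 0, 0, 0, 0, 0, 0]

```text
clock: 29.42
eef_pos: [0.5074, -0.1819, 0.2398]
ee_rot: [180.0, 0.0, 86.5]
contact_force: [0.2, -1.5, 12.1]
opening: 0.536
grasp_force: 8.0
```

```bash
python3 inpot.py
```

```text
29.4167 [ 0.50740218 -0.18189345  0.23978419] 49.83176574969804
scene green 71 lo [ 490. -209.   81.] hi [ 479. -213.  119.]
scene wood 383 lo [ 505. -184.  100.] hi [ 509. -185.  194.]
scene wood 191 lo [ 602. -223.   32.] hi [ 583. -214.  108.]
scene high 1181 lo [ 509. -189.  231.] hi [ 512. -190.  293.]
scene high 64 lo [ 472. -217.  129.] hi [ 464. -218.  179.]
scene pot 342 ((500.770751953125, -196.327392578125), (63.183773040771484, 61.43364334106445), 86.25041198730469)
wrist green 476 lo [ 492. -198.   62.] hi [ 481. -212.  117.]
wrist wood 1171 lo [ 506. -176.  109.] hi [ 508. -182.  194.]
wrist wood 338 lo [ 601. -184.   33.] hi [ 590. -195.  104.]
wrist high 7865 lo [ 502. -186.  217.] hi [ 508. -173.  292.]
wrist high 220 lo [ 506. -196.  286.] hi [ 507. -192.  291.]
wrist pot 963 ((501.8033447265625, -195.85145568847656), (62.505733489990234, 61.94324493408203), 86.55488586425781)
```

Call:
arm_command:
  jaw: [0.04, 0.04, 0.04, 0.04, 0.04, 0.04]
  linear:
    - [0, 0, 0.015]
    - [0, 0, 0.025]
    - [0, -0.005, 0.025]
    - [0, -0.005, 0.015]
    - [0, -0.005, 0.005]
    - [0, -0.005, -0.003]
  spin: [0, 0, 0, 0, 0, 0]

```text
clock: 30.07
eef_pos: [0.5071, -0.1867, 0.2357]
ee_rot: [-179.9, -0.0, 86.5]
contact_force: [-0.6, -0.3, -2.1]
opening: 0.53
grasp_force: 8.0
```

```bash
python3 prof.py 1 w; python3 inpot.py | grep -v glass
```

```text
30.0667 [ 0.5071 -0.1867  0.2357] 49.286862786797606 7.999994706527644
wrist 1725 mean s,z,l [  32. -226.   -3.] dir down [ 0.42 -0.08  0.9 ] first [ -53. -227.  -34.] last [  50. -226.   20.] zmin -229.0
scene 395 mean s,z,l [-10. -88.   2.] dir down [ 0.05 -1.   -0.01] first [-15. -52.  -1.] last [  18. -173.  -19.] zmin -196.0
top 125 mean s,z,l [  46. -224.  -15.] dir down [ 0.2  -0.    0.98] first [  36. -224.  -28.] last [  52. -225.    2.] zmin -230.0
30.2167 [ 0.50696954 -0.18654595  0.23629082] 50.0486386513544
scene green 75 lo [ 482. -218.   91.] hi [ 479. -214.  119.]
scene wood 381 lo [ 506. -188.   96.] hi [ 507. -192.  192.]
scene wood 185 lo [ 603. -224.   32.] hi [ 583. -214.  108.]
scene high 1187 lo [ 507. -194.  229.] hi [ 517. -195.  292.]
scene high 64 lo [ 472. -217.  128.] hi [ 464. -219.  177.]
scene pot 324 ((500.8542175292969, -196.81704711914062), (63.44287109375, 61.0858154296875), 86.1812973022461)
wrist green 511 lo [ 493. -198.   58.] hi [ 481. -212.  116.]
wrist wood 1197 lo [ 507. -178.  108.] hi [ 509. -186.  193.]
wrist wood 302 lo [ 600. -185.   33.] hi [ 582. -206.  105.]
wrist high 7910 lo [ 502. -190.  216.] hi [ 508. -178.  290.]
wrist high 245 lo [ 508. -201.  285.] hi [ 507. -197.  290.]
wrist pot 958 ((501.6939392089844, -195.67640686035156), (61.7508659362793, 61.919944763183594), 86.32186889648438)
```

Call:
arm_command:
  jaw: [0.04, 0.04, 0.04, 0.04]
  linear:
    - [0, 0, -0.008]
    - [0, 0, -0.016]
    - [0, 0, -0.023]
    - [0, 0, -0.028]
  spin: [0, 0, 0, 0]

```text
clock: 30.7
eef_pos: [0.5072, -0.1866, 0.2084]
ee_rot: [-179.9, -0.0, 86.5]
contact_force: [1.2, -0.4, -0.3]
opening: 0.539
grasp_force: 8.0
```

Call:
arm_command:
  jaw: [0.04, 0.04, 0.04, 0.04]
  linear:
    - [0, 0, -0.006]
    - [0, 0, -0.012]
    - [0, 0, -0.018]
    - [0, 0, -0.022]
  spin: [0, 0, 0, 0]

```text
clock: 31.03
eef_pos: [0.5073, -0.1867, 0.187]
ee_rot: [-180.0, -0.0, 86.5]
contact_force: [-0.2, -0.6, -0.1]
opening: 0.54
grasp_force: 8.0
```

Call:
arm_command:
  jaw: [0.055, 0.065, 0.072, 0.072, 0.072, 0.072, 0.072, 0.072]
  linear:
    - [0, 0, 0]
    - [0, 0, 0]
    - [0, 0, 0]
    - [0, 0, 0]
    - [0, 0, 0.015]
    - [0, 0, 0.04]
    - [0, 0, 0.075]
    - [0, 0, 0.11]
  spin: [0, 0, 0, 0, 0, 0, 0, 0]

```text
clock: 31.7
eef_pos: [0.507, -0.1866, 0.3002]
ee_rot: [-180.0, -0.0, 86.5]
contact_force: [0.0, -0.5, 1.2]
opening: 0.778
grasp_force: 0.0
```

Call:
arm_command:
  jaw: [0.072, 0.072, 0.072, 0.072]
  linear:
    - [0, 0.02, 0.01]
    - [0, 0.05, 0.01]
    - [0, 0.085, 0.01]
    - [0, 0.12, 0.01]
  spin: [0, 0, 0, 0]

```text
clock: 32.03
eef_pos: [0.5072, -0.0658, 0.3096]
ee_rot: [179.9, 0.0, 86.4]
contact_force: [1.1, 0.5, 0.1]
opening: 0.771
grasp_force: 0.0
```

```bash
python3 inpot.py; python3 - <<'E'
from h import *
d=cam("scene"); C=cloud(d); Z=C[...,2]
for nm,p in (("glass",(.621,-.203)),("jar",(.382,-.188))):
    m=(np.hypot(C[...,0]-p[0],C[...,1]-p[1])<.06)&(Z>.08)&(Z<.125); print(nm,m.sum(),cv2.minAreaRect(C[m][:,:2].astype(np.float32)*1000))
E
```

```text
32.0333 [ 0.50718275 -0.0657601   0.3096351 ] 71.67971914186778
scene green 77 lo [ 481. -212.   87.] hi [ 479. -214.  119.]
scene wood 176 lo [ 604. -223.   31.] hi [ 584. -217.  107.]
scene wood 176 lo [ 503. -199.   59.] hi [ 517. -219.  120.]
scene high 369 lo [ 520. -240.  157.] hi [ 525. -251.  208.]
scene high 64 lo [ 471. -218.  129.] hi [ 464. -219.  177.]
scene pot 334 ((500.7351379394531, -196.7939910888672), (63.49991989135742, 61.90175247192383), 85.96263122558594)
top high 156 lo [ 527. -249.  178.] hi [ 528. -249.  212.]
top pot 102 ((503.18939208984375, -166.56500244140625), (12.631424903869629, 62.53704833984375), 79.62043762207031)
wrist green 271 lo [ 495. -197.   41.] hi [ 485. -203.   93.]
wrist wood 358 lo [ 510. -192.   52.] hi [ 518. -205.   93.]
wrist wood 113 lo [ 593. -192.   34.] hi [ 582. -195.  108.]
wrist high 787 lo [ 524. -231.  151.] hi [ 521. -241.  180.]
wrist high 85 lo [ 466. -219.  151.] hi [ 464. -218.  178.]
wrist pot 424 ((501.9245300292969, -184.96644592285156), (43.024261474609375, 61.625179290771484), 85.39217376708984)
glass 978 ((620.6885986328125, -202.92877197265625), (80.83488464355469, 79.88367462158203), 85.28890991210938)
jar 619 ((381.947998046875, -189.5840606689453), (41.2635498046875, 40.018821716308594), 60.12318420410156)
```

Call:
arm_command:
  jaw: [0.072, 0.072, 0.072, 0.072, 0.072, 0.072]
  linear:
    - [0, 0, 0]
    - [0, 0, 0]
    - [0, 0, 0]
    - [0, 0, 0]
    - [0, 0, 0]
    - [0, 0, 0]
  spin: [0, 0, 0, 0, 0, 0]

```text
clock: 32.73
eef_pos: [0.5074, -0.0671, 0.3078]
ee_rot: [-180.0, 0.0, 86.5]
contact_force: [0.3, -0.1, -0.6]
opening: 0.773
grasp_force: 0.0
```

```bash
python3 inpot.py | grep -E "high|pot|green"; python3 -c "
from cell import env; print(env.sign_off())"
```

```text
scene green 75 lo [ 486. -211.   83.] hi [ 479. -216.  118.]
scene high 372 lo [ 521. -240.  158.] hi [ 526. -251.  208.]
scene high 64 lo [ 472. -217.  129.] hi [ 464. -218.  177.]
scene pot 345 ((500.540283203125, -197.07827758789062), (63.93338394165039, 60.841529846191406), 86.70429229736328)
top high 29 lo [ 513. -251.  201.] hi [ 522. -250.  210.]
top pot 119 ((502.3562316894531, -171.72239685058594), (20.97003746032715, 62.68617248535156), 80.590576171875)
wrist green 303 lo [ 496. -197.   39.] hi [ 485. -203.   97.]
wrist high 870 lo [ 525. -232.  154.] hi [ 521. -242.  181.]
wrist high 76 lo [ 465. -220.  154.] hi [ 464. -218.  179.]
wrist pot 444 ((502.21014404296875, -187.4967041015625), (46.04878616333008, 60.963966369628906), 86.52408599853516)
the job is handed in; nothing more can be done
None
```

I handed the job in at about 33 s of the allowed 72 s. By my last measurements the pot stands upright within about 2 mm of the gap's middle, the peeler and spoon stand in it head up and at rest, and the glass and jar are unmoved; the judge's verdict was not returned to me.

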